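# Set the camera focus rail to its orange stop

### The arm

A 6-joint arm with a two-finger parallel gripper is mounted at the origin on the work surface. World frame = base frame: x ahead of the robot, y to its left, z up, the work surface at z = 0. Lengths are in m, angles in rad, forces in N, time in s.
With the tool pointing down it reaches from about 0.425 to 0.925 m from the base axis. Payload 12.5 kg.
Tool frame: the origin (TCP) lies on the centre line of the jaws, within the pads' length; the fingertips stand 22 mm ahead of it and the grasp point (between the pads) lies 3 mm ahead of it; z points along the fingers, y is the line along which they close (so a half turn about z gives the same grasp; the last joint's range is limited). The gripper opens to 85 mm and grips with 20 to 120 N. Pads are 22 mm wide; open, the fingers measure 114 mm over their backs; the gripper's body (76 mm by 85 mm) begins 54 mm behind the grasp point. The pads swing forward as they close: fully open they stand 13 mm farther back than shut.
Start: joints at [-1.358, 0.491, 1.559, -0, 1.092, -0.106], TCP at [0.196, -0.594, 0.253] pointing down, gripper open.
Joint ranges: [-3.1, 3.1], [-0.84, 2.19], [0.05, 2.79], [-1.13, 4.28], [0.06, 2.93], [-2.69, 2.69]. Speed limits (rad/s): [2.22, 2.22, 2.79, 3.14, 3.14, 3.14].

### API

Orientations are given as a unit quaternion [x, y, z, w].
In Python, from plant import robot, imaging gives the robot as it stands.
- The arm moves only by the tool servo_tool, never from a script. Its argument "motion" is a list of rows, each a list of 7 numbers: the closure, from 0 (fully open) to 1 (shut), then the shift along the tool's x, y, z in mm, then the turn, a rotation vector about the tool's x, y, z in degrees. In form: [[hand, dx, dy, dz, wx, wy, wz], ...]. A call has 1 to 5 rows; each row shifts and turns the commanded pose from where the row before left it, along the tool's axes as they then stand; what a row does not reach is not made up. A row lasts 1/10 s, in which the tool goes at most 50 mm and 8.59 degrees, less where a joint would pass 70% of its speed; a pose out of reach is approached as far as the arm can. A call is refused whole if a number of a shift passes 50 or a number of a turn 8.59, either way. A call with a gripper value outside its range is refused whole. The fingers move at their own pace and stop on an object; "squeeze" is the grip in N (left out, the last holds). Time passes only in rows, so rows that do not move let the fingers close. It gives the time, the measured TCP pose, the force, the opening and the grip force at its end, in the units of the state.
- robot.get_obs(): the state, without advancing time (a new reading comes with each control period).
- imaging.camera(name): name is "scene" or "top" or "wrist"; returns a dict with "image" (400x640x3 uint8, blue, green, red), "intrinsics" (3x3 intrinsics, pixels), "world_from_camera" (4x4, takes a point from camera to world coordinates). Camera axes: x right, y up, looking along -z (the intrinsics and any distortion apply to the point x, -y, -z); pixel columns grow to the right and rows downward; lengths in m; the calibration is good to about 2 mm. A picture is of the moment at which its call begins. There is no depth.
- robot.close_job(): hands the job in; it is judged then, once.
The state is a dict: "t": time; "q": joint angles; "qvel": joint speeds; "joint_efforts": joint torques, N m; "ee_pos": TCP position; "tcp_rot": TCP orientation; "force": force on the tool from outside, world axes, zero at the start; "torque": the same for the moment, N m; "width": finger opening in m; "finger_force": force on a finger pad.
Only numpy, scipy, OpenCV 4.12 (cv2) and the standard library are available. Lean on these libraries where they do the work, as an engineer would, in place of code of your own. Each camera call takes 0.05 s, during which the arm holds its last target. There are 200 camera calls.

### The job

Move the inspection camera along its focus rail to the orange stop: with the fingertips press down the yellow pad in the middle of the carriage to free its friction hold, keep it pressed while you gently push the carriage along until it rests against the orange stop, then let the pad spring up so that the carriage is held there. Do not force the carriage along while its hold is on, grasp nothing, and leave the loose specimen, jar and blue box where they stand.

Things in the scene. Friction and masses are not known exactly. Their poses are not given: they have to be found in the camera images.
- rail: Bench focus rail fixed to the table: black base plate 110 x 460 x 12 mm with a silver bar 50 mm wide, 370 mm long, top 32 mm above the table. Origin on the table under the middle of the bar; its y axis runs along the bar, its z axis is up. Its yaw differs from start to start. A small post with a round black specimen stands fixed at the +y end of the base plate, 67 mm tall.
- carriage (a joint): Travel of the carriage along the rail in m: 0 at the middle of the bar, growing along the rail's +y. While the pad is up a friction hold of about 22 N locks it; with the pad pressed it slides with about 2 N and stays where it is left. A small blue camera is fixed to its +x side (top 67 mm above the table, reaching 81 mm from the rail's centre line).
- pad (a joint): Travel of the yellow release pad in m: 0 up (hold on), growing as it is pressed, 0.005 fully down. The hold fades as it goes down and is off from 0.002 (about 8 N); fully down takes about 11 N, then it meets a hard limit. It springs back when let go.
- pad_top (a point): Centre of the top face of the yellow pad (40 x 40 mm, black grip lines, in the middle of the carriage between the cheeks), 61 mm above the table when up, 56 mm when fully down; it stays proud of the carriage block.
- carriage_mid (a point): Middle of the carriage, 45 mm above the table. The carriage is a dark steel block 70 mm across the rail and 60 mm along it (end faces 30 mm from this point), top 55 mm above the table, with two upright cheeks at its ends along the rail (6 mm thick, tops 67 mm above the table, 48 mm clear between them).
- stop_orange_mid (a point): Centre of the orange stop clamp (the one with a white stripe on top), fixed across the rail: 64 mm across the rail, 20 mm along it, top 58 mm above the table; the point lies 45 mm above the table. It can be at either end of the rail. The carriage touches it when carriage_mid is 40 mm away along the rail.
- stop_grey_mid (a point): Centre of the grey stop clamp, same shape, fixed at the other end of the rail; not the one wanted.
- specimen_mid (a point): Centre (half-way up) of a loose black round resin-mounted specimen, 30 mm diameter, 20 mm tall, standing beside the rail. Not to be moved.
- jar_mid (a point): Centre (half-way up) of a loose amber jar with white cap, 44 mm diameter, 62 mm tall, standing beside the rail. Not to be moved.
- slide_box_mid (a point): Centre (half-way up) of a loose blue slide box, 50 x 85 x 28 mm, lying beside the rail. Not to be moved.

How it is judged:
On the way, in this order (a step that is already met when the one before it is completed fails the run):
1. the pad is pressed down while the carriage is still away from the orange stop (value of joint pad above 0.0015 m and horizontal distance between carriage_mid and stop_orange_mid above 0.05 m), for 0.1 s.
2. the carriage is brought against the orange stop with the pad pressed (value of joint pad above 0.0012 m and horizontal distance between carriage_mid and stop_orange_mid below 0.043 m), for 0.05 s.
At the end, for the whole second after the job is handed in: The carriage rests within 3 mm of the orange stop (carriage_mid within 43 mm of stop_orange_mid), the pad is up again (less than 0.8 mm down), the carriage is still, and the specimen, jar and blue box are each within 15 mm of where they started (horizontal distance between carriage_mid and stop_orange_mid below 0.043 m and value of joint pad below 0.0008 m and not (velocity of joint carriage above 0.005 m/s or velocity of joint carriage below -0.005 m/s) and distance of each of specimen_mid, jar_mid, slide_box_mid from where it was at the start of the episode below 0.015 m); the robot touches nothing.
It fails at once if the carriage is forced along (faster than 0.015 m/s) while its pad is up and the hold is on (value of joint pad below 0.0003 m and (velocity of joint carriage above 0.015 m/s or velocity of joint carriage below -0.015 m/s)).
It fails at once if the fingers are lowered round the carriage to grasp it (grasp point below 60 mm over the table) (horizontal distance between the grasp point and carriage_mid below 0.045 m and height (world z) of the grasp point below 0.06 m).
It fails at once if the carriage is slammed along faster than 0.3 m/s (velocity of joint carriage above 0.3 m/s or velocity of joint carriage below -0.3 m/s).
It fails at once if the specimen, jar or blue box is moved or lifted more than 15 mm (not (distance of specimen_mid from where it was at the start of the episode below 0.015 m) or not (distance of jar_mid from where it was at the start of the episode below 0.015 m) or not (distance of slide_box_mid from where it was at the start of the episode below 0.015 m)).
It also fails if it takes over 35 s, if anything falls off the work surface, if the arm or the gripper's body presses on something with over 40 N, if the wrist force passes 120 N, or if a joint passes its speed limit or range.

## Working session

There is one attempt and no reset: what is moved stays moved. The work goes in short steps, Python scripts to look and compute and a tool call to move; the robot and the scene stay as the last step left them, time stands still between calls to the robot, and variables do not carry over. Pictures are saved under pics/ and viewed, at most 10 in all, crops included, and the job is handed in when it is done.

Besides the shell and the picture viewer there is one more tool, called by a JSON object that holds its "op" and its "data", one argument or row to a line. servo_tool: Moves the arm, as the interface text tells. Its arguments: {"type":"object","properties":{"motion":{"type":"array","items":{"type":"array","items":{"type":"number"}}},"squeeze":{"type":"number"}},"required":["motion"]}

```bash
mkdir -p pics; python3 - <<'E'
from plant import robot, imaging
import cv2,numpy as np,pickle
d={}
for n in("scene","top"):
    c=imaging.camera(n);d[n]=c;cv2.imwrite(f"pics/{n}0.png",c["image"]);print(n,np.round(c["intrinsics"],1).tolist(),np.round(c["world_from_camera"],3).tolist())
pickle.dump(d,open("d0.pkl","wb"))
o=robot.get_obs();print(o)
E
```

```text
scene [[418.5, 0.0, 318.4], [0.0, 418.5, 196.5], [0.0, 0.0, 1.0]] [[-0.885, -0.303, 0.355, 0.873], [0.466, -0.547, 0.696, 0.445], [-0.017, 0.781, 0.625, 0.489], [0.0, 0.0, 0.0, 1.0]]
top [[506.2, 0.0, 318.3], [0.0, 506.2, 182.6], [0.0, 0.0, 1.0]] [[0.004, 0.993, -0.12, 0.511], [-1.0, 0.003, -0.007, -0.018], [-0.007, 0.12, 0.993, 0.87], [0.0, 0.0, 0.0, 1.0]]
{'t': 0.1, 'q': array([-1.35760940e+00,  4.91514117e-01,  1.55939161e+00,  3.24751177e-05,
        1.09171356e+00, -1.05599088e-01]), 'qvel': array([-0.00020387, -0.00169395, -0.00190549, -0.000159  , -0.00029952,
        0.00062268]), 'joint_efforts': array([ 2.69200253e-03, -6.19443512e+01, -2.62025303e+01, -1.10568694e-04,
        2.89136588e-03,  3.20731704e-05]), 'ee_pos': array([ 0.19587407, -0.59332448,  0.25277588]), 'tcp_rot': array([ 9.87324865e-01,  1.58711521e-01, -1.32153000e-05, -5.13350938e-04]), 'force': array([-0.06373346,  0.1515459 , -0.31096454]), 'torque': array([ 0.06228729, -0.02253902,  0.01230533]), 'finger_force': 0.0, 'width': 0.08543617338115364}
```

View pics/top0.png

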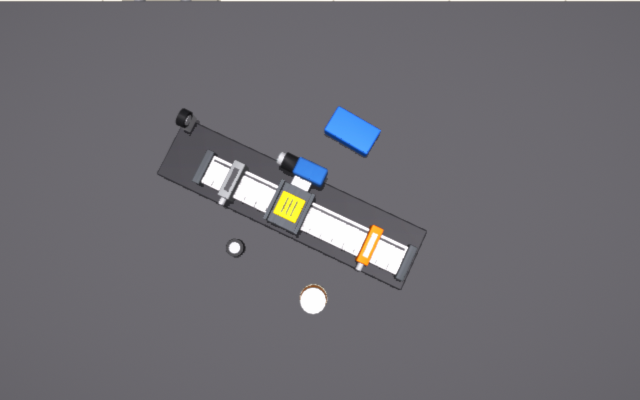

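View pics/scene0.png

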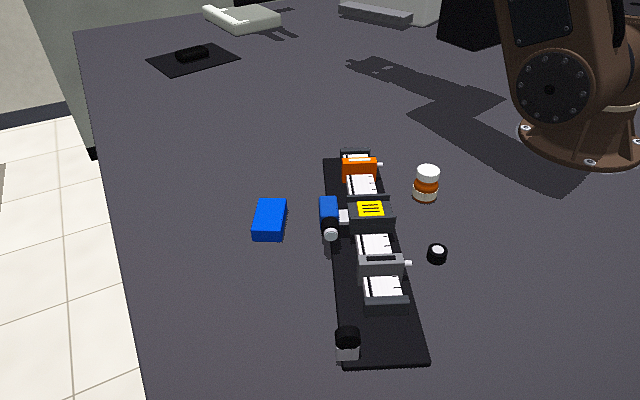

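The top view shows the yellow pad at (290,207), the orange stop at (370,246), the grey stop at (232,181), the jar at (313,299), the specimen at (235,248) and the blue box at (353,132). Next I cast rays onto planes.

```bash
cat > h.py <<'E'
import cv2,numpy as np
def ray(c,uv,z):
    K=np.array(c["intrinsics"]);T=np.array(c["world_from_camera"])
    a=np.linalg.inv(K)@[uv[0],uv[1],1];d=T[:3,:3]@[a[0],-a[1],-a[2]];o=T[:3,3]
    return o+d*(z-o[2])/d[2]
def blob(c,lo,hi,fill=True):
    m=cv2.inRange(cv2.cvtColor(c["image"],cv2.COLOR_BGR2HSV),lo,hi)
    m=cv2.morphologyEx(m,cv2.MORPH_CLOSE,np.ones((5,5)))
    k=max(cv2.findContours(m,0,2)[0],key=cv2.contourArea)
    M=cv2.moments(k);return (M["m10"]/M["m00"],M["m01"]/M["m00"]),k
Y=((24,150,100),(35,255,255));O=((5,180,120),(18,255,255))
E
python3 - <<'E'
import pickle,numpy as np,cv2
from h import *
d=pickle.load(open("d0.pkl","rb"))
for n in d:
    c=d[n]
    y,k=blob(c,*Y);print(n,"pad",np.round(y,1),ray(c,y,.061),cv2.contourArea(k))
    o,k=blob(c,*O);print("stop",np.round(o,1),ray(c,o,.058),cv2.minAreaRect(k))
c=d["top"]
print("grey",ray(c,(232,181),.058))
# silver bar long edges / base plate corners (z=.012) from picture
P=np.array([ray(c,p,.012) for p in [(184,119),(426,231),(403,286),(158,172)]]);print(P)
# bar direction
g=c["image"];m=(cv2.cvtColor(g,cv2.COLOR_BGR2HSV)[...,1]<60)&(g.min(2)>150);m[:140]=0;m[280:]=0;m[:,:195]=0
m[240:256,225:245]=0
ys,xs=np.nonzero(m);Q=np.array([ray(c,p,.032)[:2] for p in zip(xs,ys)]);q=Q-Q.mean(0);v=np.linalg.svd(q,full_matrices=0)[2][0];print("dir",v,np.degrees(np.arctan2(v[1],v[0])),Q.mean(0))
E
```

```text
scene pad [370. 208.] [0.57236467 0.03374837 0.061     ] 331.5
stop [358.9 166. ] [ 0.52304968 -0.07762003  0.058     ] ((358.917236328125, 169.09310913085938), (24.134750366210938, 35.05705261230469), 86.633544921875)
top pad [289.  206.4] [0.57023749 0.0350189  0.061     ] 576.0
stop [367.1 239.8] [ 0.51768072 -0.08995278  0.058     ] ((368.5, 244.50001525878906), (12.969193458557129, 39.80200958251953), 26.56505012512207)
grey [0.61139051 0.12786519 0.058     ]
[[ 0.72535756  0.22223672  0.012     ]
 [ 0.53315409 -0.19330585  0.012     ]
 [ 0.44186077 -0.15310026  0.012     ]
 [ 0.63226822  0.26358755  0.012     ]]
dir [-0.43274694 -0.90151544] -115.64201462159596 [0.5599042  0.00972303]
```

{"op": "servo_tool", "data": {
  "motion": [
    [1,0,0,0,0,0,-8.5],
    [1,0,0,0,0,0,-8.5],
    [1,0,0,0,0,0,-8.5],
    [1,0,0,0,0,0,-8.5],
    [1,0,0,0,0,0,-8.5]
  ]
}}

```text
t: 0.6
ee_pos: [0.1959, -0.5934, 0.2529]
tcp_rot: [0.861, 0.508, 0.0, -0.0]
force: [-0.0, 0.6, -0.2]
width: 0.0123
finger_force: 0.0
```

{"op": "servo_tool", "data": {
  "motion": [
    [1,0,0,0,0,0,-4.2],
    [1,45,4.5,0,0,0,0],
    [1,45,4.5,0,0,0,0],
    [1,45,4.5,0,0,0,0],
    [1,45,4.5,0,0,0,0]
  ]
}}

```text
t: 1.1
ee_pos: [0.2888, -0.4364, 0.253]
tcp_rot: [0.844, 0.537, 0.0, -0.0]
force: [1.8, -0.5, 0.5]
width: -0.0
finger_force: 0.0
```

{"op": "servo_tool", "data": {
  "motion": [
    [1,45,4.5,0,0,0,0],
    [1,45,4.5,0,0,0,0],
    [1,45,4.5,0,0,0,0],
    [1,45,4.5,0,0,0,0],
    [1,45,4.5,0,0,0,0]
  ]
}}

```text
t: 1.6
ee_pos: [0.4045, -0.242, 0.2533]
tcp_rot: [0.844, 0.537, -0.0, -0.0]
force: [0.6, -1.1, -0.5]
width: -0.0002
finger_force: 0.0
```

{"op": "servo_tool", "data": {
  "motion": [
    [1,45,4.5,0,0,0,0],
    [1,45,4.5,0,0,0,0],
    [1,45,4.5,0,0,0,0],
    [1,45,4.5,0,0,0,0],
    [1,45,4.5,0,0,0,0]
  ]
}}

```text
t: 2.1
ee_pos: [0.5202, -0.0475, 0.2532]
tcp_rot: [0.844, 0.537, -0.0, -0.0]
force: [0.2, -0.4, -0.7]
width: 0.0001
finger_force: 0.0
```

{"op": "servo_tool", "data": {
  "motion": [
    [1,45,5,10,0,0,0],
    [1,45,5,30,0,0,0],
    [1,5,0,30,0,0,0],
    [1,0,0,20,0,0,0],
    [1,0,0,0,0,0,0]
  ]
}}

```text
t: 2.6
ee_pos: [0.5658, 0.0299, 0.163]
tcp_rot: [0.843, 0.537, -0.002, -0.002]
force: [-0.0, -0.6, 0.2]
width: 0.0001
finger_force: 0.0
```

```bash
python3 - <<'E'
from plant import robot, imaging
from h import *
o=robot.get_obs();print(o["ee_pos"],o["force"])
for n in("wrist","scene","top"):
    c=imaging.camera(n);cv2.imwrite(f"pics/{n}1.png",c["image"])
    try:
        y,k=blob(c,*Y);print(n,np.round(y),ray(c,y,.061),cv2.contourArea(k),k[:,0].min(0),k[:,0].max(0))
        y,k=blob(c,*O);print(" stop",np.round(y),ray(c,y,.058))
    except Exception as e: print(n,e)
E
```

```text
[0.56581015 0.0299072  0.16295271] [-0.01942309 -0.55147211  0.22337205]
wrist [319. 206.] [0.56706728 0.03459966 0.061     ] 1892.0 [297 181] [346 227]
 stop [316. 334.] [ 0.50944889 -0.08290859  0.058     ]
scene [370. 208.] [0.57227755 0.03382671 0.061     ] 329.5 [357 201] [384 215]
 stop [356. 167.] [ 0.52850066 -0.07712343  0.058     ]
top max() iterable argument is empty
```

View pics/wrist1.png

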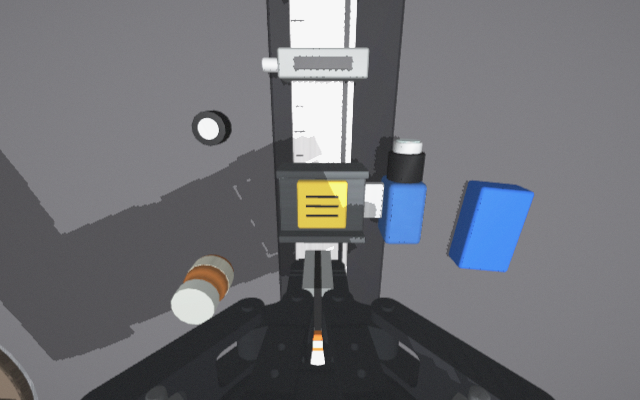

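The wrist view shows the pad at (321,205) with the rail running vertically. The fingers sit in line with it, and the grey stop is far up at (323,63). I'll correct by 6 mm along the rail and lower.

{"op": "servo_tool", "data": {
  "motion": [
    [1,6,1.5,20,0,0,0],
    [1,0,0,30,0,0,0],
    [1,0,0,20,0,0,0],
    [1,0,0,0,0,0,0],
    [1,0,0,0,0,0,0]
  ]
}}

```text
t: 3.25
ee_pos: [0.5715, 0.0339, 0.097]
tcp_rot: [0.844, 0.537, 0.001, 0.0]
force: [-0.5, -0.6, 1.3]
width: -0.0002
finger_force: 0.0
```

{"op": "servo_tool", "data": {
  "motion": [
    [1,0,0,2,0,0,0],
    [1,0,0,2,0,0,0],
    [1,0,0,2,0,0,0],
    [1,0,0,1,0,0,0],
    [1,0,0,0,0,0,0]
  ]
}}

```text
t: 3.75
ee_pos: [0.5709, 0.0342, 0.0887]
tcp_rot: [0.844, 0.537, -0.0, 0.0]
force: [1.1, 0.7, -0.5]
width: 0.0001
finger_force: 0.0
```

```bash
python3 - <<'E'
from plant import robot, imaging
import cv2
c=imaging.camera("scene");cv2.imwrite("pics/s2.png",cv2.resize(c["image"][130:310,280:480],None,fx=3,fy=3))
E
```

```text
(no output)
```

View pics/s2.png

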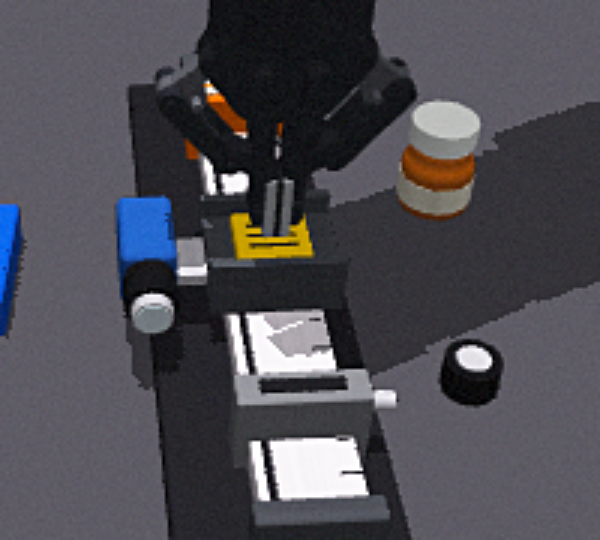

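The crop shows the shut fingertips at (278,230), inside the cheeks and over the yellow pad. I'll carry on down by feel.

{"op": "servo_tool", "data": {
  "motion": [
    [1,0,0,2,0,0,0],
    [1,0,0,2,0,0,0],
    [1,0,0,1,0,0,0],
    [1,0,0,1,0,0,0],
    [1,0,0,0,0,0,0]
  ]
}}

```text
t: 4.3
ee_pos: [0.5709, 0.0342, 0.0826]
tcp_rot: [0.844, 0.537, -0.0, 0.0]
force: [-0.9, -0.8, 1.7]
width: -0.0001
finger_force: 1.0
```

{"op": "servo_tool", "data": {
  "motion": [
    [1,0,0,1,0,0,0],
    [1,0,0,1,0,0,0],
    [1,0,0,0,0,0,0]
  ]
}}

```text
t: 4.6
ee_pos: [0.5709, 0.0342, 0.0811]
tcp_rot: [0.844, 0.537, 0.0, 0.0]
force: [-2.6, -0.2, 8.7]
width: -0.0002
finger_force: 4.0
```

{"op": "servo_tool", "data": {
  "motion": [
    [1,0,0,1,0,0,0],
    [1,0,0,0.7,0,0,0],
    [1,0,0,0,0,0,0]
  ]
}}

```text
t: 4.9
ee_pos: [0.5709, 0.0342, 0.0795]
tcp_rot: [0.844, 0.537, 0.0, 0.0]
force: [-3.6, -0.1, 9.4]
width: -0.0
finger_force: 4.6
```

{"op": "servo_tool", "data": {
  "motion": [
    [1,-1,0,0,0,0,0],
    [1,-2,0,0,0,0,0],
    [1,-3,0,0,0,0,0],
    [1,-4,0,0,0,0,0],
    [1,-4,0,0,0,0,0]
  ]
}}

```text
t: 5.4
ee_pos: [0.5651, 0.0218, 0.0796]
tcp_rot: [0.844, 0.537, 0.0, 0.0]
force: [-2.5, 2.7, 9.1]
width: -0.0001
finger_force: 4.5
```

{"op": "servo_tool", "data": {
  "motion": [
    [1,-5,0,0,0,0,0],
    [1,-5,0,0,0,0,0],
    [1,-5,0,0,0,0,0],
    [1,-5,0,0,0,0,0],
    [1,-5,0,0,0,0,0]
  ]
}}

```text
t: 5.9
ee_pos: [0.5544, -0.001, 0.0796]
tcp_rot: [0.844, 0.537, 0.0, 0.0]
force: [-1.8, 4.3, 8.7]
width: 0.0002
finger_force: 4.5
```

```bash
python3 - <<'E'
from plant import robot, imaging
from h import *
o=robot.get_obs();print(o["ee_pos"],o["force"])
c=imaging.camera("scene");cv2.imwrite("pics/s3.png",cv2.resize(c["image"][130:310,280:480],None,fx=3,fy=3))
E
```

```text
[ 0.55443146 -0.00098165  0.07958641] [-1.754763    4.27776437  8.7254649 ]
```

View pics/s3.png

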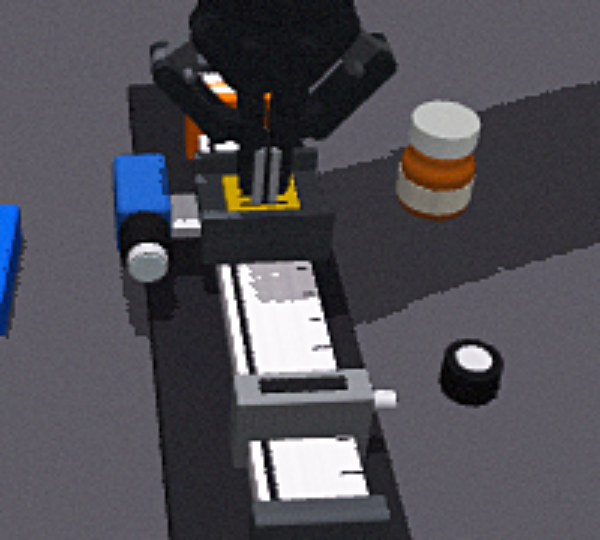

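The carriage has moved with the fingertips: pad at (262,193), the orange stop beyond it. I'll continue, then slow down near the stop.

{"op": "servo_tool", "data": {
  "motion": [
    [1,-5,0,0,0,0,0],
    [1,-5,0,0,0,0,0],
    [1,-5,0,0,0,0,0],
    [1,-5,0,0,0,0,0],
    [1,-5,0,0,0,0,0]
  ]
}}

```text
t: 6.45
ee_pos: [0.5438, -0.0236, 0.0796]
tcp_rot: [0.844, 0.537, 0.0, 0.0]
force: [-2.5, 4.7, 10.1]
width: -0.0002
finger_force: 4.5
```

{"op": "servo_tool", "data": {
  "motion": [
    [1,-5,0,0,0,0,0],
    [1,-5,0,0,0,0,0],
    [1,-4,0,0,0,0,0],
    [1,-3,0,0,0,0,0],
    [1,-2,0,0,0,0,0]
  ]
}}

```text
t: 6.95
ee_pos: [0.5357, -0.0409, 0.0795]
tcp_rot: [0.844, 0.537, 0.0, 0.0]
force: [-2.4, 2.8, 8.9]
width: -0.0004
finger_force: 4.6
```

{"op": "servo_tool", "data": {
  "motion": [
    [1,-2,0,0,0,0,0],
    [1,-2,0,0,0,0,0],
    [1,-2,0,0,0,0,0],
    [1,-2,0,0,0,0,0],
    [1,-2,0,0,0,0,0]
  ]
}}

```text
t: 7.45
ee_pos: [0.5315, -0.0498, 0.0795]
tcp_rot: [0.844, 0.537, 0.0, 0.0]
force: [-1.1, 4.0, 8.6]
width: 0.0002
finger_force: 4.6
```

{"op": "servo_tool", "data": {
  "motion": [
    [1,-2,0,0,0,0,0],
    [1,-2,0,0,0,0,0],
    [1,-1,0,0,0,0,0],
    [1,-1,0,0,0,0,0]
  ]
}}

```text
t: 7.85
ee_pos: [0.529, -0.0553, 0.0795]
tcp_rot: [0.844, 0.537, 0.0, 0.0]
force: [-1.5, 2.8, 8.9]
width: -0.0001
finger_force: 4.6
```

{"op": "servo_tool", "data": {
  "motion": [
    [1,-1,0,0,0,0,0],
    [1,-1,0,0,0,0,0],
    [1,-1,0,0,0,0,0],
    [1,-1,0,0,0,0,0]
  ]
}}

```text
t: 8.25
ee_pos: [0.5273, -0.0589, 0.0795]
tcp_rot: [0.844, 0.537, 0.0, 0.0]
force: [-2.2, 2.9, 9.0]
width: 0.0002
finger_force: 4.6
```

```bash
python3 - <<'E'
from plant import robot, imaging
from h import *
a=imaging.camera("scene")["image"][120:240,300:420]
b=imaging.camera("wrist")["image"][140:400,220:420]
cv2.imwrite("pics/s4.png",np.hstack([cv2.resize(a,(400,400)),cv2.resize(b,(308,400))]))
E
```

```text
(no output)
```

View pics/s4.png

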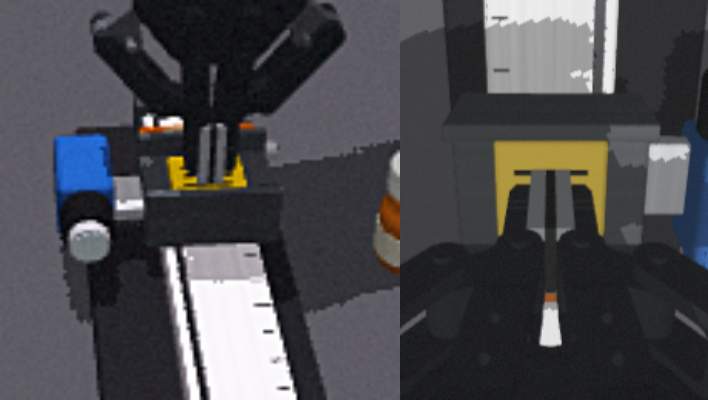

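The carriage is very close to the orange stop, whose edge shows right behind the cheek at (200,128). The fingertips are still on the pad. I'll keep on slowly.

{"op": "servo_tool", "data": {
  "motion": [
    [1,-1,0,0,0,0,0],
    [1,-1,0,0,0,0,0],
    [1,-1,0,0,0,0,0],
    [1,0,0,0,0,0,0]
  ]
}}

```text
t: 8.75
ee_pos: [0.5267, -0.0615, 0.0797]
tcp_rot: [0.844, 0.537, 0.001, 0.001]
force: [0.6, 5.6, 9.0]
width: -0.0001
finger_force: 4.5
```

{"op": "servo_tool", "data": {
  "motion": [
    [1,-1,0,0,0,0,0],
    [1,-1,0,0,0,0,0],
    [1,-1,0,0,0,0,0],
    [1,0,0,0,0,0,0]
  ]
}}

```text
t: 9.15
ee_pos: [0.5257, -0.0643, 0.0797]
tcp_rot: [0.844, 0.537, 0.001, 0.001]
force: [2.1, 5.8, 8.2]
width: -0.0001
finger_force: 4.4
```

```bash
python3 - <<'E'
from plant import robot, imaging
from h import *
w=imaging.camera("wrist");a=imaging.camera("scene")["image"][120:240,300:420]
b=w["image"][140:400,220:420]
n=np.hstack([cv2.resize(a,(400,400)),cv2.resize(b,(308,400))]);o=cv2.imread("pics/s4.png")
for i in(o,n):
    m=cv2.inRange(cv2.cvtColor(i,cv2.COLOR_BGR2HSV),(20,120,80),(35,255,255));
    print(np.nonzero(m[:,400:].sum(1)>255*40)[0][:1], np.nonzero(m[:,:400].sum(1)>255*20)[0][[0,-1]])
cv2.imwrite("pics/s5.png",n)
E
```

```text
[141] [157 189]
[125] [157 189]
```

View pics/s5.png

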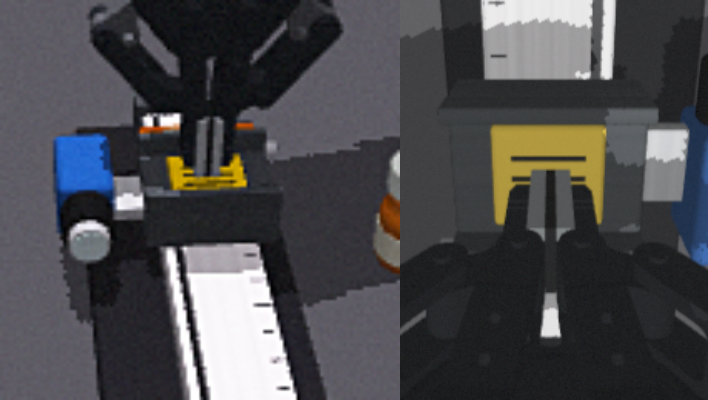

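The carriage hasn't moved since the last look (pad rows unchanged at 157–189 in the scene view), while the fingers slid about 5 mm over the pad. So it rests against the stop, and I can lift.

{"op": "servo_tool", "data": {
  "motion": [
    [1,0,0,0,0,0,0],
    [1,0,0,-1,0,0,0],
    [1,0,0,-1,0,0,0],
    [1,0,0,-2,0,0,0],
    [1,0,0,-3,0,0,0]
  ]
}}

```text
t: 9.75
ee_pos: [0.5247, -0.0646, 0.086]
tcp_rot: [0.844, 0.537, -0.0, -0.0]
force: [1.1, -0.3, 0.3]
width: 0.0
finger_force: 0.0
```

{"op": "servo_tool", "data": {
  "motion": [
    [1,0,0,-10,0,0,0],
    [1,0,0,-25,0,0,0],
    [1,0,0,-40,0,0,0],
    [1,0,0,-40,0,0,0],
    [1,0,0,0,0,0,0]
  ]
}}

```text
t: 10.25
ee_pos: [0.5262, -0.0649, 0.2061]
tcp_rot: [0.844, 0.537, 0.003, 0.003]
force: [-0.5, -0.9, -0.8]
width: -0.0004
finger_force: 0.0
```

{"op": "servo_tool", "data": {
  "motion": [
    [1,40,0,0,0,0,0],
    [1,40,0,0,0,0,0],
    [1,40,0,0,0,0,0],
    [1,0,0,0,0,0,0],
    [1,0,0,0,0,0,0]
  ]
}}

```text
t: 10.75
ee_pos: [0.5752, 0.0448, 0.2005]
tcp_rot: [0.843, 0.538, -0.0, -0.0]
force: [0.2, -0.4, 0.4]
width: 0.0002
finger_force: 0.0
```

```bash
python3 - <<'E'
from plant import robot, imaging
from h import *
print(robot.get_obs()["ee_pos"])
a=imaging.camera("scene")["image"][120:240,300:420]
b=imaging.camera("wrist")["image"][140:400,220:420]
cv2.imwrite("pics/s6.png",np.hstack([cv2.resize(a,(400,400)),cv2.resize(b,(308,400))]))
E
```

```text
[0.57520187 0.04479413 0.20046845]
```

View pics/s6.png

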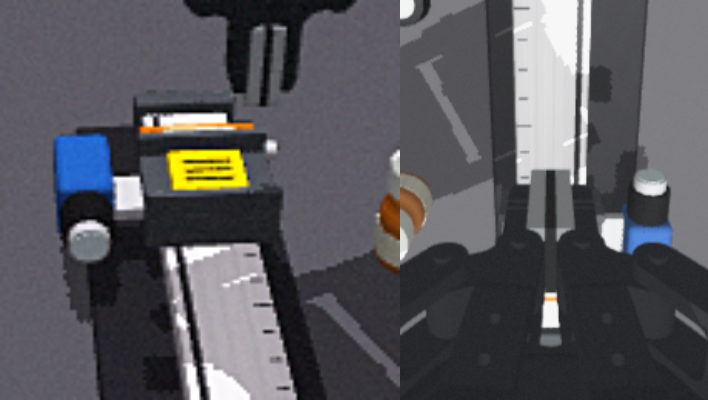

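The carriage sits against the orange stop with its pad up, and the arm is clear. I'll hand in.

```bash
python3 -c "
from plant import robot
print(robot.close_job())"
```

```text
the job is handed in; nothing more can be done
None
```

I handed the job in with the carriage against the orange stop, the pad sprung up, the arm clear and the loose objects untouched, as far as the last pictures show; the hand-in gave no verdict.

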